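# Sweep the flip covers of a curved sample carrier shut

## Robot

A 6-joint arm with a two-finger parallel gripper is mounted at the origin on a cart in front of the work surface, level with it; the furniture and walls round the work are solid. World frame = base frame: x ahead of the robot, y to its left, z up, the work surface at z = 0. Lengths are in mm, angles in rad, forces in N, time in s.
With the tool pointing down it reaches from about 350 to 975 mm from the base axis. Payload 7.1 kg.
Tool frame: the origin (TCP) lies at the centre of the arm's flange, where the gripper is bolted on; the fingertips stand 182 mm ahead of it and the grasp point (between the pads) lies 163 mm ahead of it; z points along the fingers, y is the line along which they close (so a half turn about z gives the same grasp; the last joint's range is limited). The gripper opens to 88 mm and grips with 3 to 60 N. Pads are 20 mm wide; open, the fingers measure 115 mm over their backs; the gripper's body (75 mm by 178 mm) begins 61 mm behind the grasp point.
Start: joints at [-1.228, 0.423, 1.63, -0, 1.089, -0.019], TCP at [221.241, -584.516, 404.675] pointing down, gripper open.
Joint ranges: [-3, 3], [-0.9, 2.11], [0.09, 2.58], [-1.31, 4.45], [0.11, 2.69], [-2.54, 2.54]. Speed limits (rad/s): [2.39, 2.39, 3.01, 3.14, 3.14, 3.14].

## Interface

Orientations are given as a rotation vector (axis times angle).
In Python, from workcell import readout, get_image, ctrl gives the robot as it stands.
- The arm moves only by the tool step_arm, never from a script. Its argument "targets" is a list that holds one entry, the list of rows, each a list of 7 numbers: the shift along the world's x, y, z as a fraction of full scale, then the turn, a rotation vector about the world's x, y, z as a fraction of full scale, then the opening, from 0 (shut) to 1 (fully open). In form: [[[dx, dy, dz, wx, wy, wz, claw], ...]]. A call has exactly 5 rows; each row shifts and turns the commanded pose from where the row before left it; what a row does not reach is not made up. Full scale, the value 1, is 0.05 m for a shift and 4 degrees for a turn. A row lasts 1/8 s, in which the tool goes at most 62.5 mm and 10.7 degrees, less where a joint would pass 70% of its speed; a pose out of reach is approached as far as the arm can. A call with a number of a shift or a turn outside -1 to 1 is refused whole. A call with a gripper value outside its range is refused whole. The fingers move at their own pace and stop on an object; the grip force is fixed at half the most. Time passes only in rows, so rows that do not move let the fingers close, or fill a call up. It gives the time, the measured TCP pose, the force, the opening and the grip force at its end, in the units of the state.
- readout.get_obs(): the state, without advancing time (a new reading comes with each control period).
- get_image(name): name is "scene" or "top"; returns a dict with "pixels" (400x640x3 uint8, red, green, blue), "intrinsics" (3x3 intrinsics, pixels), "k1" (the pictures are not rectified: a ray, as slopes to the right and down, at radius r is drawn at 1 + k1 r^2 times it, then the intrinsics apply), "extrinsics" (4x4, takes a point from world to camera coordinates). Camera axes: x right, y down, z forward; pixel columns grow to the right and rows downward; lengths in mm; the calibration is good to about 2 mm. A picture is of the moment at which its call begins. There is no depth.
- ctrl.close_job(): hands the job in; it is judged then, once.
The state is a dict: "t": time; "qpos": joint angles; "qvel": joint speeds; "joint_torque": joint torques, N m; "ee_pos": TCP position; "orientation": TCP orientation; "ft_force": force on the tool from outside, world axes, zero at the start; "moment": the same for the moment, N m; "width": finger opening in mm; "grasp_force": force on a finger pad.
Only numpy, scipy, OpenCV 4.12 (cv2) and the standard library are available. Lean on these libraries where they do the work, as an engineer would, in place of code of your own. Each camera call takes 0.05 s, during which the arm holds its last target. There are 200 camera calls.

## Task

Shut the five open blue flip covers of the curved sample carrier: start at the end with the red dot and run the fingertips along the row to the other end in one unbroken, low sweep that follows the curve, folding the covers down one after the other so that each lies flat. Touch lightly: only push the covers over, do not shift or lift the carrier, and leave the things around it where they are.

Things in the scene. Friction and masses are not known exactly. Their poses are not given: they have to be found in the camera images.
- carrier: White curved sample carrier standing loose on the bench (0.8 kg, about 215 x 75 mm over all), a strip 36 mm wide and 30 mm high (42 mm wide at its grey foot) bent along a horizontal arc of radius 130 mm, with five wells in a row along the arc's middle line, each with a blue flip cover. Origin on the underside, 13 mm inside the middle line of the strip at mid-length; z up. The arc's centre lies 117 mm from the origin along -x, and the row runs from the red dot towards +y.
- red_dot (a point): Centre of the flat red dot (20 mm across) on the carrier's top, 30 mm above the bench, on the row's middle line at the end where the row begins; 35 mm of bare top lie between it and the first hinge.
- row_end (a point): Centre of the other, unmarked rounded end of the carrier, on the row's middle line, at the height of its top (30 mm above the bench); the free edge of the last, shut cover lies about 8 mm before it.
- hinge_1 (a point): Middle of the hinge line of the first cover counted from the red dot, 33.5 mm above the bench (3.5 mm above the carrier's top). The hinge line crosses the row; neighbouring hinges are 31 mm apart along the arc.
- hinge_2 (a point): Middle of the hinge line of the second cover counted from the red dot, 33.5 mm above the bench (3.5 mm above the carrier's top). The hinge line crosses the row; neighbouring hinges are 31 mm apart along the arc.
- hinge_3 (a point): Middle of the hinge line of the third cover counted from the red dot, 33.5 mm above the bench (3.5 mm above the carrier's top). The hinge line crosses the row; neighbouring hinges are 31 mm apart along the arc.
- hinge_4 (a point): Middle of the hinge line of the fourth cover counted from the red dot, 33.5 mm above the bench (3.5 mm above the carrier's top). The hinge line crosses the row; neighbouring hinges are 31 mm apart along the arc.
- hinge_5 (a point): Middle of the hinge line of the fifth (last) cover counted from the red dot, 33.5 mm above the bench (3.5 mm above the carrier's top). The hinge line crosses the row; neighbouring hinges are 31 mm apart along the arc.
- cover_1 (a joint): Angle of the first blue cover (rad): 0 lies shut, flat along the row from its hinge towards the row's unmarked end, its top 35 mm above the bench; 1.57 stands upright; stops at 2.0, leaning back to the red dot. Cover 24 mm long from hinge to free edge, 18 mm wide, 3 mm thick. A stiff hinge (0.004 N m, about 0.2 N at the edge): it stays wherever it is left and does not fall shut. Starts at 1.6 to 1.85.
- cover_2 (a joint): Angle of the second blue cover (rad): 0 lies shut, flat along the row from its hinge towards the row's unmarked end, its top 35 mm above the bench; 1.57 stands upright; stops at 2.0, leaning back to the red dot. Cover 24 mm long from hinge to free edge, 18 mm wide, 3 mm thick. A stiff hinge (0.004 N m, about 0.2 N at the edge): it stays wherever it is left and does not fall shut. Starts at 1.6 to 1.85.
- cover_3 (a joint): Angle of the third blue cover (rad): 0 lies shut, flat along the row from its hinge towards the row's unmarked end, its top 35 mm above the bench; 1.57 stands upright; stops at 2.0, leaning back to the red dot. Cover 24 mm long from hinge to free edge, 18 mm wide, 3 mm thick. A stiff hinge (0.004 N m, about 0.2 N at the edge): it stays wherever it is left and does not fall shut. Starts at 1.6 to 1.85.
- cover_4 (a joint): Angle of the fourth blue cover (rad): 0 lies shut, flat along the row from its hinge towards the row's unmarked end, its top 35 mm above the bench; 1.57 stands upright; stops at 2.0, leaning back to the red dot. Cover 24 mm long from hinge to free edge, 18 mm wide, 3 mm thick. A stiff hinge (0.004 N m, about 0.2 N at the edge): it stays wherever it is left and does not fall shut. Starts at 1.6 to 1.85.
- cover_5 (a joint): Angle of the fifth (last) blue cover (rad): 0 lies shut, flat along the row from its hinge towards the row's unmarked end, its top 35 mm above the bench; 1.57 stands upright; stops at 2.0, leaning back to the red dot. Cover 24 mm long from hinge to free edge, 18 mm wide, 3 mm thick. A stiff hinge (0.004 N m, about 0.2 N at the edge): it stays wherever it is left and does not fall shut. Starts at 1.6 to 1.85.
- timer: White desk timer lying flat, 66 x 66 x 19 mm, bystander in the hollow of the arc; origin at the centre of its underside.
- blue_marker: Marker pen lying flat, 144 mm long, 17 mm thick, bystander outside the arc (along y of its body); origin at the centre of its underside.
- dropper: Small bottle with green cap, 26 mm across, 64 mm tall, bystander; origin at the centre of its underside.
- tape: Roll of tape lying flat, 96 mm across, 25 mm high, bystander; origin at the centre of its underside.
- stapler_loose: White stapler, 31 x 120 x 36 mm, bystander; origin at the centre of its underside.
- tweezers: Steel forceps lying flat, 125 mm long, bystander; origin at the centre of its underside.

How it is judged (in metres and radians):
On the way, in this order (a step that is already met when the one before it is completed fails the run):
1. cover 1, counted from the red dot, is folded more than half down, before the next ones (value of joint cover_1 below 0.75 rad).
2. cover 2, counted from the red dot, is folded more than half down, before the next ones (value of joint cover_2 below 0.75 rad).
3. cover 3, counted from the red dot, is folded more than half down, before the next ones (value of joint cover_3 below 0.75 rad).
4. cover 4, counted from the red dot, is folded more than half down, before the next ones (value of joint cover_4 below 0.75 rad).
5. cover 5, counted from the red dot, is folded more than half down (value of joint cover_5 below 0.75 rad).
At the end, for the whole second after the job is handed in: All five covers lie shut (joint below 0.26 rad, about 15 degrees), the carrier rests flat on the bench within 15 mm of where it stood (its red dot within 20 mm), and every bystander is within 15 mm of where it stood (value of joint each of cover_1, cover_2, cover_3, cover_4, cover_5 below 0.26 rad and distance of each of carrier, timer, blue_marker, dropper, tape, stapler_loose, tweezers from where it was at the start of the episode below 0.015 m and distance of red_dot from where it was at the start of the episode below 0.02 m and linear speed of carrier below 0.01 m/s and height (world z) of carrier below 0.004 m); the robot touches nothing.
It fails at once if the carrier is shoved more than 15 mm or turned so that its red dot moves more than 20 mm (distance of carrier from where it was at the start of the episode above 0.015 m or distance of red_dot from where it was at the start of the episode above 0.02 m).
It fails at once if the carrier is lifted or tipped (height (world z) of carrier above 0.006 m or angle between carrier's own z axis and vertical above 0.1 rad).
It fails at once if the carrier or its covers are pressed with more than 25 N (contact force between the fingers and carrier above 25 N).
It fails at once if the sweep is broken off: after the first cover is folded and before the last one is, the fingertips rise more than about 3 cm above the shut covers (value of joint cover_1 below 0.75 rad and value of joint cover_5 above 0.75 rad and height (world z) of the grasp point above 0.087 m).
It fails at once if a bystander is moved more than 15 mm or lifted (distance of any of timer, blue_marker, dropper, tape, stapler_loose, tweezers from where it was at the start of the episode above 0.015 m).
It also fails if it takes over 35 s, if anything falls off the work surface, if the arm or the gripper's body presses on something with over 40 N, if the wrist force passes 120 N, or if a joint passes its speed limit or range.

## Working session

There is one attempt and no reset: what is moved stays moved. The work goes in short steps, Python scripts to look and compute and a tool call to move; the robot and the scene stay as the last step left them, time stands still between calls to the robot, and variables do not carry over. Pictures are saved under pics/ and viewed, at most 10 in all, crops included, and the job is handed in when it is done.

Besides the shell and the picture viewer there is one more tool, called after ">>>" in YAML: its name, and indented under it one key for each argument. step_arm: Moves the arm, as the interface text tells. Shift numbers are shares of 0.05 m and turn numbers shares of 4 degrees, none past 1 either way. Its arguments: {"type":"object","properties":{"targets":{"type":"array"}},"required":["targets"]}

```bash
mkdir -p pics; ls
python3 - <<'E'
from workcell import readout,get_image
import cv2,numpy as np
for n in("scene","top"):
    g=get_image(n); cv2.imwrite(f"pics/{n}0.png",g["pixels"][:,:,::-1]); np.savez(f"{n}0.npz",**g)
    print(n,g["intrinsics"],g["k1"],g["extrinsics"])
print(readout.get_obs())
E
```

```text
pics
scene [[417.73744351   0.         313.62151927]
 [  0.         417.73744351 189.5874104 ]
 [  0.           0.           1.        ]] -0.02020886174638064 [[-8.96549753e-01 -4.42417316e-01  2.15745044e-02  4.86746981e+02]
 [-3.17051529e-01  6.06960980e-01 -7.28750092e-01  1.54379683e+02]
 [ 3.09316777e-01 -6.60200944e-01 -6.84439803e-01  1.09421413e+03]
 [ 0.00000000e+00  0.00000000e+00  0.00000000e+00  1.00000000e+00]]
top [[368.25007408   0.         318.78186952]
 [  0.         368.25007408 196.11921842]
 [  0.           0.           1.        ]] -0.012633109869133737 [[-9.96088541e-02 -9.95022224e-01 -2.97479754e-03  1.12784546e+02]
 [-9.74289912e-01  9.81397076e-02 -2.02799815e-01  5.01604847e+02]
 [ 2.02082269e-01 -1.73023419e-02 -9.79215699e-01  8.97281489e+02]
 [ 0.00000000e+00  0.00000000e+00  0.00000000e+00  1.00000000e+00]]
{'t': 0.1, 'qpos': array([-1.22797457e+00,  4.23754166e-01,  1.63059424e+00,  3.22451894e-05,
        1.08861408e+00, -1.89993053e-02]), 'qvel': array([-0.00035349, -0.0011909 , -0.00173058,  0.00049247, -0.00030038,
       -0.00064894]), 'joint_torque': array([-9.74571522e-04, -5.45614600e+01, -2.74325430e+01,  6.45045494e-02,
        1.88511098e-02, -5.42910186e-05]), 'ee_pos': array([ 221.18039299, -584.28850681,  403.99326421]), 'orientation': array([-3.08899254e+00, -5.64984861e-01,  3.02467565e-04]), 'ft_force': array([0.81382932, 0.02531347, 0.10617266]), 'moment': array([0.03327308, 0.00060879, 0.07511953]), 'grasp_force': 0.0, 'width': 87.5777430584814}
```

View pics/scene0.png

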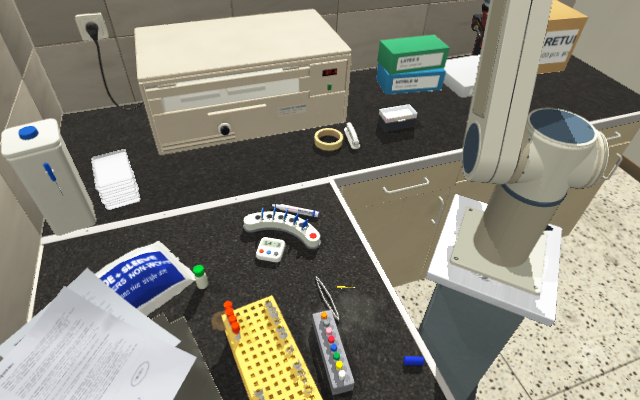

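View pics/top0.png

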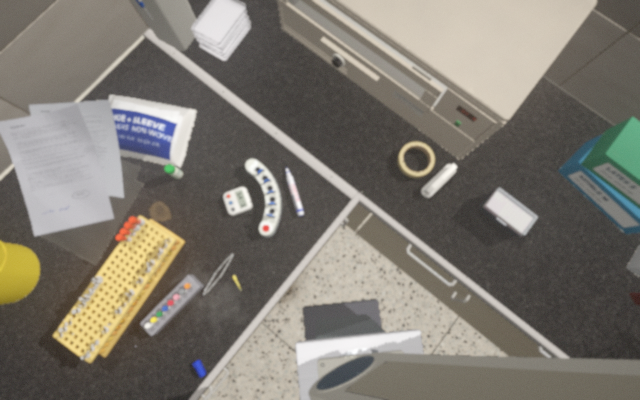

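```bash
cat > h.py <<'E'
import numpy as np,cv2
def load(n): return dict(np.load(n+".npz"))
def ray(g,uv):
    K=g["intrinsics"];E=g["extrinsics"]
    d=cv2.undistortPoints(np.float64([[uv]]),K,np.array([float(g["k1"]),0,0,0]))[0,0]  # forward k1 model
    R=E[:3,:3];return -R.T@E[:3,3], R.T@np.array([d[0],d[1],1])
def onz(g,uv,z):
    c,d=ray(g,uv);return c+d*(z-c[2])/d[2]
def proj(g,P):
    E=g["extrinsics"];r=cv2.Rodrigues(E[:3,:3])[0]
    return cv2.projectPoints(np.float64(P).reshape(-1,1,3),r,E[:3,3],g["intrinsics"],np.array([float(g["k1"]),0,0,0,0]))[0][:,0]
E
python3 - <<'E'
from h import *
boxes={"scene0":(230,190,335,275),"top0":(215,150,310,245)}
ims=[]
for n,(a,b,c,d) in boxes.items():
    g=load(n);p=g["pixels"];h=cv2.cvtColor(p,cv2.COLOR_RGB2HSV)
    m=np.zeros(h.shape[:2],np.uint8);m[b:d,a:c]=1
    red=((h[...,0]<8)|(h[...,0]>172))&(h[...,1]>120)&(h[...,2]>90)&(m>0)
    k,l,s,ce=cv2.connectedComponentsWithStats(red.astype(np.uint8))
    for i in range(1,k):
        if s[i,4]>8: print(n,"red",s[i,4],ce[i],onz(g,ce[i],30).round(1))
    w=((h[...,1]<70)&(h[...,2]>140)&(m>0))
    w=cv2.morphologyEx(w.astype(np.uint8),cv2.MORPH_CLOSE,np.ones((3,3)))
    k,l,s,ce=cv2.connectedComponentsWithStats(w)
    for i in range(1,k):
        if s[i,4]>100: print(n,"white",s[i],ce[i],onz(g,ce[i],30).round(1))
    ims.append(cv2.resize(p[b:d,a:c],(390,390*(d-b)//(c-a)),interpolation=cv2.INTER_CUBIC))
H=max(i.shape[0] for i in ims)
cv2.imwrite("pics/crop.png",np.hstack([cv2.copyMakeBorder(i,0,H-i.shape[0],0,5,0) for i in ims])[:,:,::-1])
E
```

```text
scene0 red 31 [312.74193548 235.25806452] [443.9 207.1  30. ]
scene0 red 11 [261.18181818 250.81818182] [535. 311.  30.]
scene0 white [230 190  63  14 336] [255.39583333 194.99702381] [653.7 148.3  30. ]
scene0 white [ 243  204   78   43 1391] [284.56218548 222.18547807] [530.3 200.8  30. ]
scene0 white [256 237  29  25 545] [270.39266055 249.01100917] [517.7 295.7  30. ]
top0 red 17 [265.58823529 227.88235294] [445.  207.3  30. ]
top0 white [290 150  20  16 166] [302.31325301 155.22289157] [631.4  94.7  30. ]
top0 white [ 245  158   37   78 1297] [266.40709329 195.1156515 ] [531.4 199.   30. ]
top0 white [285 168  19  48 321] [294.28971963 192.12149533] [532.  125.1  30. ]
top0 white [223 186  30  30 635] [237.29291339 200.29133858] [525.2 276.4  30. ]
```

View pics/crop.png

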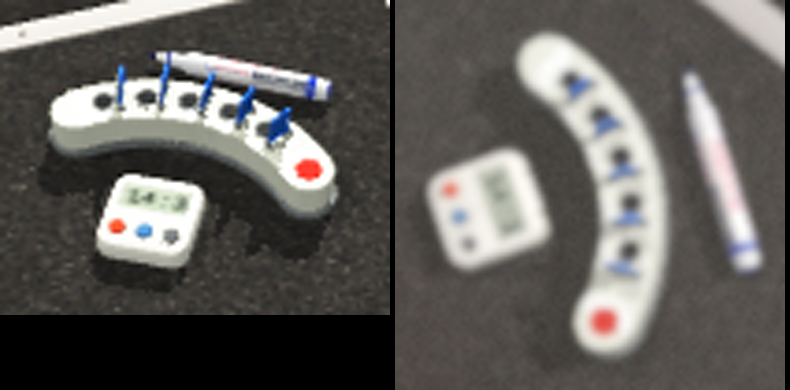

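Run:
```python
from h import *
from scipy.optimize import least_squares
dot=np.array([444.5,207.2])
S=np.array([(103,102),(146,98),(188,100),(229,110),(266,130)])*105/390+[230,190]-.4
T=np.array([(176,85),(205,115),(225,157),(234,198),(232,249)])*95/390+[215,150]-.4
def centre(t): return dot+130*np.array([np.cos(t),np.sin(t)])
for n,Q in(("scene0",S),("top0",T)):
    g=load(n);W=np.array([onz(g,q,30)[:2] for q in Q])
    r=least_squares(lambda p:np.linalg.norm(W-centre(p[0]),axis=1)-130,[1.2])
    C=centre(r.x[0]);a=np.unwrap(np.arctan2(*(W-C).T[::-1]));a0=np.arctan2(*(dot-C)[::-1])
    print(n,W.round(1).tolist(),"res",r.fun.round(1),"C",C.round(1),"dot ang",a0.round(3),"well arc mm",(130*((a-a0+np.pi)%(2*np.pi)-np.pi)).round(1))
# unmarked end from both masks: furthest white point from dot at z=30
for n,b in(("scene0",(243,204,78,43)),("top0",(245,158,37,78))):
    g=load(n);h=cv2.cvtColor(g["pixels"],cv2.COLOR_RGB2HSV);x,y,w,hh=b
    m=((h[...,1]<70)&(h[...,2]>140)).astype(np.uint8)
    l=cv2.connectedComponentsWithStats(cv2.morphologyEx(m,cv2.MORPH_CLOSE,np.ones((3,3))))[1]
    ys,xs=np.nonzero(l[y:y+hh,x:x+w]);P=np.array([onz(g,(u+x,v+y),30)[:2] for u,v in zip(xs,ys)])
    d=np.linalg.norm(P-dot,axis=1);i=np.argsort(d)[-6:];print(n,"far",P[i].mean(0),d[i].mean())
```

```text
scene0 [[603.9, 218.1], [578.5, 200.5], [550.6, 188.3], [519.7, 183.3], [487.2, 188.1]] res [-0.6 -0.7  0.6  1.4  0.1] C [517.7 314.6] dot ang -2.169 well arc mm [172.5 141.4 110.9  79.7  47. ]
top0 [[601.5, 218.0], [579.4, 200.6], [550.2, 189.7], [522.7, 185.9], [489.7, 189.6]] res [-0.6  1.1  0.3 -0.2 -1.3] C [516.4 315.5] dot ang -2.157 well arc mm [169.5 141.4 110.3  82.5  49. ]
scene0 far [633.45531555 236.65631481] 191.3024675863537
top0 far [636.81594978 234.57269567] 194.31118219829784
```

>>> step_arm:
  targets:
    - [[0.4,0.57,0,0,0,0.9,0],[0.4,0.57,0,0,0,0.9,0],[0.4,0.57,0,0,0,0.9,0],[0.4,0.57,0,0,0,0.9,0],[0.4,0.57,0,0,0,0.9,0]]

```text
t: 0.72
ee_pos: [321.7, -441.0, 404.4]
orientation: [-2.962, -1.044, 0.0]
ft_force: [0.5, 0.1, 0.1]
width: 41.4
grasp_force: 0.0
```

>>> step_arm:
  targets:
    - [[0.4,0.57,0,0,0,0.9,0],[0.4,0.57,0,0,0,0.9,0],[0.4,0.57,0,0,0,0.9,0],[0.4,0.57,0,0,0,0.9,0],[0.4,0.57,0,0,0,0.9,0]]

```text
t: 1.35
ee_pos: [421.7, -298.5, 404.5]
orientation: [-2.763, -1.495, 0.0]
ft_force: [-0.3, -1.0, 0.7]
width: 0.3
grasp_force: 0.0
```

>>> step_arm:
  targets:
    - [[0.16,0.5,0,0,0,0.9,0],[0.16,0.5,0,0,0,0.9,0],[0.16,0.5,0,0,0,0.9,0],[0.16,0.5,0,0,0,0.9,0],[0.16,0.5,0,0,0,0.9,0]]

```text
t: 1.98
ee_pos: [461.3, -173.6, 404.4]
orientation: [-2.495, -1.909, 0.0]
ft_force: [-0.4, -0.9, -0.2]
width: 0.8
grasp_force: 0.0
```

>>> step_arm:
  targets:
    - [[0.16,0.5,0,0,0,0.9,0],[0.16,0.5,0,0,0,0.9,0],[0.16,0.5,0,0,0,0.9,0],[0.16,0.5,0,0,0,0.9,0],[0.16,0.5,0,0,0,0.9,0]]

```text
t: 2.6
ee_pos: [501.3, -48.7, 404.4]
orientation: [-2.165, -2.276, 0.001]
ft_force: [0.0, -0.8, -0.9]
width: 0.3
grasp_force: 0.0
```

>>> step_arm:
  targets:
    - [[-0.07,0.34,0,0,0,0.9,0],[-0.07,0.34,0,0,0,0.9,0],[-0.07,0.34,0,0,0,0.9,0],[-0.07,0.34,0,0,0,0.9,0],[-0.07,0.34,0,0,0,0.9,0]]

```text
t: 3.22
ee_pos: [483.4, 36.5, 404.7]
orientation: [1.78, 2.588, 0.0]
ft_force: [0.8, 0.3, 0.2]
width: 0.4
grasp_force: 0.0
```

>>> step_arm:
  targets:
    - [[-0.07,0.34,-0.2,0,0,0.9,0],[-0.07,0.34,-0.2,0,0,0.9,0],[-0.07,0.34,-0.2,0,0,0.9,0],[-0.07,0.34,-0.2,0,0,0.9,0],[-0.07,0.34,-0.2,0,0,0.9,0]]

```text
t: 3.85
ee_pos: [466.0, 121.6, 353.8]
orientation: [-1.353, -2.835, 0.0]
ft_force: [-0.5, -0.5, -1.2]
width: 0.5
grasp_force: 0.0
```

>>> step_arm:
  targets:
    - [[-0.07,0.34,-0.2,0,0,0.9,0],[-0.07,0.34,-0.2,0,0,0.9,0],[-0.07,0.34,-0.2,0,0,0.9,0],[-0.07,0.34,-0.2,0,0,0.9,0],[-0.07,0.34,-0.2,0,0,0.9,0]]

```text
t: 4.47
ee_pos: [448.5, 206.6, 304.0]
orientation: [0.893, 3.012, 0.0]
ft_force: [-0.7, -0.1, 0.4]
width: 0.0
grasp_force: 0.0
```

>>> step_arm:
  targets:
    - [[-0.08,0.01,-0.3,0,0,0,0],[0,0,-0.3,0,0,0,0],[0,0,-0.3,0,0,0,0],[0,0,-0.2,0,0,0,0],[0,0,0,0,0,0,0]]

```text
t: 5.1
ee_pos: [444.7, 205.6, 248.8]
orientation: [-0.9, -3.009, 0.002]
ft_force: [0.3, 0.9, 0.2]
width: 0.5
grasp_force: 0.0
```

Run:
```python
from workcell import readout,get_image
from h import *
g=get_image("scene");np.savez("scene1.npz",**g)
o=readout.get_obs();print(o["ee_pos"],o["qpos"],o["width"])
p=g["pixels"].copy()[170:280,220:370]
q=cv2.resize(p,None,fx=5,fy=5,interpolation=cv2.INTER_CUBIC)
t=o["ee_pos"]-[0,0,182]
C=np.array([517.,315.]);pts=[t]+[np.r_[C+130*np.array([np.cos(-2.163+s/130),np.sin(-2.163+s/130)]),z] for s,z in [(0,30),(35,33.5),(66,33.5),(97,33.5),(128,33.5),(159,33.5),(189,30)]]
for u in proj(g,pts): cv2.circle(q,tuple(int(v) for v in (u-[220,170]+.5)*5),3,(255,0,255),-1)
cv2.imwrite("pics/s1.png",q[:,:,::-1])
```

```text
[444.85278247 205.75761726 249.35993043] [ 4.08945662e-01  4.81958251e-01  2.01583977e+00 -1.63488245e-05
  6.44457083e-01 -5.80614082e-01] 0.20750331455092885
```

View pics/s1.png

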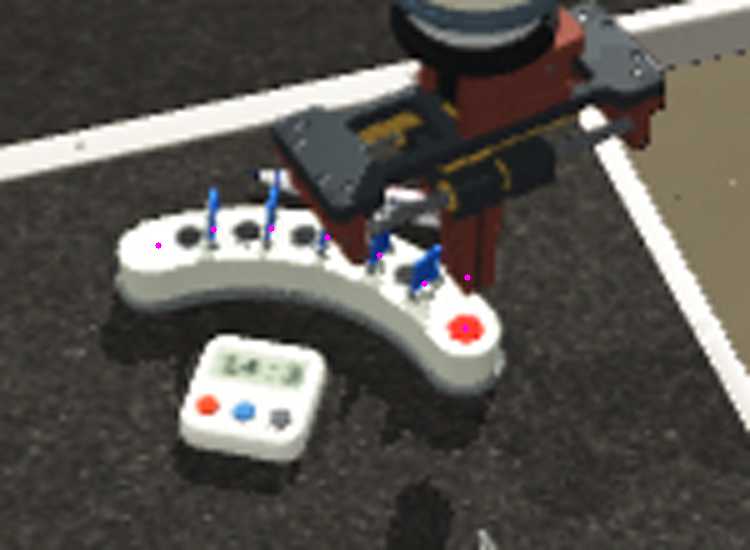

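Run:
```python
from workcell import get_image
from h import *
g=load("scene1");p=g["pixels"]
a=cv2.resize(p[195:235,265:325],None,fx=8,fy=8,interpolation=cv2.INTER_NEAREST)
t=get_image("top");np.savez("top1.npz",**t)
b=cv2.resize(t["pixels"][140:250,210:320],None,fx=2.9,fy=2.9,interpolation=cv2.INTER_CUBIC)[:,:310]
cv2.imwrite("pics/z1.png",np.hstack([a[:319],b[:319]])[:,:,::-1])
```

```text
(no output)
```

View pics/z1.png

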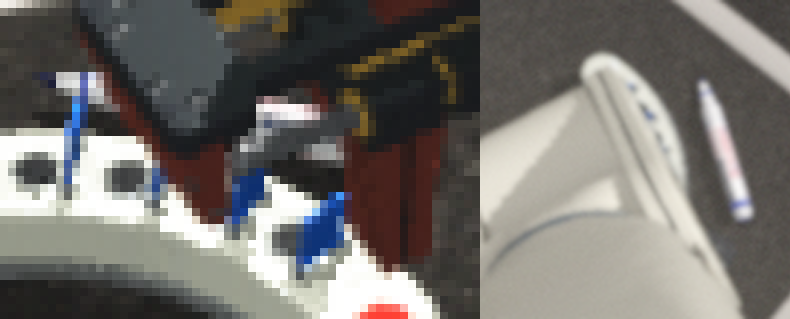

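Run:
```python
import numpy as np
C=np.array([517,315.]);s=np.arange(0,201,8.);a=-2.163+s/130
P=C+130*np.c_[np.cos(a),np.sin(a)]
cur=np.array([444.7,206.])
for i in range(1,len(P)):
    d=np.round((P[i]-cur)/50,2);cur=cur+d*50;print(d,end=";\n" if i%5==0 else "; ")
print(cur, P[0],8/130*57.3/4)
```

```text
[ 0.13 -0.06]; [ 0.14 -0.08]; [ 0.15 -0.07]; [ 0.14 -0.06]; [ 0.16 -0.05];
[ 0.15 -0.04]; [ 0.16 -0.03]; [ 0.16 -0.02]; [ 0.16 -0.01]; [0.16 0.  ];
[0.16 0.01]; [0.15 0.02]; [0.16 0.03]; [0.16 0.03]; [0.15 0.05];
[0.15 0.06]; [0.15 0.06]; [0.14 0.08]; [0.13 0.08]; [0.14 0.09];
[0.12 0.1 ]; [0.12 0.11]; [0.11 0.11]; [0.11 0.12]; [0.1  0.13];
[622.7 239. ] [444.43519701 207.1373588 ] 0.8815384615384615
```

>>> step_arm:
  targets:
    - [[0,0,-0.2,0,0,0,0],[0,0,-0.2,0,0,0,0],[0,0,-0.2,0,0,0,0],[0,0,0,0,0,0,0],[0,0,0,0,0,0,0]]

```text
t: 5.82
ee_pos: [444.8, 206.0, 219.6]
orientation: [-0.899, -3.01, 0.0]
ft_force: [0.6, -0.2, 0.6]
width: 0.3
grasp_force: 0.0
```

>>> step_arm:
  targets:
    - [[0.13,-0.06,0,0,0,0.88,0],[0.14,-0.08,0,0,0,0.88,0],[0.15,-0.07,0,0,0,0.88,0],[0.14,-0.06,0,0,0,0.88,0],[0.16,-0.05,0,0,0,0.88,0]]

```text
t: 6.45
ee_pos: [481.0, 189.9, 220.1]
orientation: [0.425, 3.112, 0.0]
ft_force: [0.6, -0.4, -0.2]
width: 0.6
grasp_force: 0.1
```

Run:
```python
from workcell import get_image,readout
from h import *
g=get_image("scene");p=g["pixels"]
cv2.imwrite("pics/s2.png",cv2.resize(p[170:280,220:350],None,fx=5,fy=5,interpolation=cv2.INTER_CUBIC)[:,:,::-1])
print(readout.get_obs()["ee_pos"])
h=cv2.cvtColor(p,cv2.COLOR_RGB2HSV);m=((h[...,0]<8)|(h[...,0]>172))&(h[...,1]>120)&(h[...,2]>150)
ys,xs=np.nonzero(m[220:250,300:325]);print(xs.mean()+300,ys.mean()+220)
```

```text
[482.01313727 189.84700428 220.19402528]
312.71875 235.34375
```

View pics/s2.png

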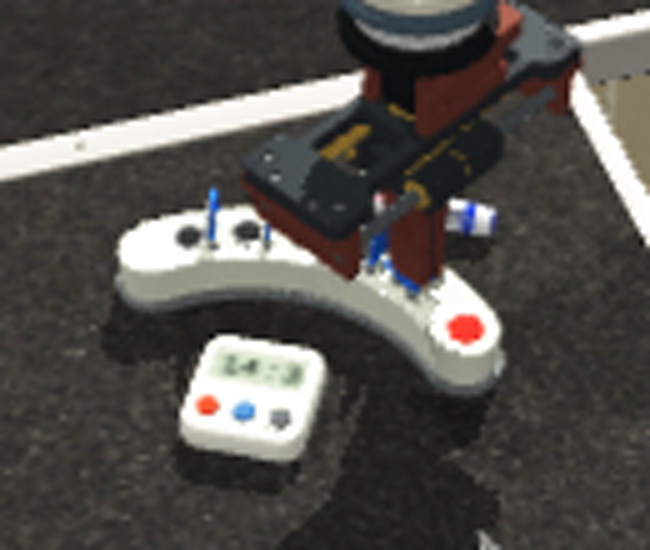

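Cover 1 is being folded under the tip (crop (405,275)), cover 2 still stands at (375,250), and the red dot has not moved (312.7, 235.3). The sweep goes on.

>>> step_arm:
  targets:
    - [[0.15,-0.04,0,0,0,0.88,0],[0.16,-0.03,0,0,0,0.88,0],[0.16,-0.02,0,0,0,0.88,0],[0.16,-0.01,0,0,0,0.88,0],[0.16,0,0,0,0,0.88,0]]

```text
t: 7.12
ee_pos: [520.4, 185.0, 220.0]
orientation: [-0.054, 3.141, 0.0]
ft_force: [0.4, 0.1, 0.5]
width: 0.5
grasp_force: 0.2
```

>>> step_arm:
  targets:
    - [[0.16,0.01,0,0,0,0.88,0],[0.15,0.02,0,0,0,0.88,0],[0.16,0.03,0,0,0,0.88,0],[0.16,0.03,0,0,0,0.88,0],[0.15,0.05,0,0,0,0.88,0]]

```text
t: 7.75
ee_pos: [559.2, 192.0, 219.9]
orientation: [0.534, -3.095, 0.0]
ft_force: [-1.8, -0.7, -0.2]
width: 0.7
grasp_force: 0.6
```

>>> step_arm:
  targets:
    - [[0.15,0.06,0,0,0,0.88,0],[0.15,0.06,0,0,0,0.88,0],[0.14,0.08,0,0,0,0.88,0],[0.13,0.08,0,0,0,0.88,0],[0.14,0.09,0,0,0,0.88,0]]

```text
t: 8.38
ee_pos: [594.6, 210.6, 219.9]
orientation: [1.002, -2.977, 0.0]
ft_force: [0.3, -0.2, 0.0]
width: 0.4
grasp_force: 0.1
```

>>> step_arm:
  targets:
    - [[0.12,0.1,0,0,0,0.88,0],[0.12,0.11,0,0,0,0.88,0],[0.11,0.11,0,0,0,0.88,0],[0.11,0.12,0,0,0,0.88,0],[0.1,0.13,0,0,0,0.88,0]]

```text
t: 9.0
ee_pos: [622.8, 239.2, 219.9]
orientation: [-1.445, 2.789, -0.0]
ft_force: [0.8, -0.1, -0.9]
width: 0.4
grasp_force: 0.0
```

Now lift and look.

>>> step_arm:
  targets:
    - [[0,0,0.2,0,0,0,0],[0,0,0.6,0,0,0,0],[0,0,0.8,0,0,0,0],[0,0,0.8,0,0,0,0],[0,0,0.8,0,0,0,0]]

```text
t: 9.62
ee_pos: [622.2, 238.7, 381.8]
orientation: [-1.441, 2.791, -0.0]
ft_force: [0.6, -0.4, -0.1]
width: 0.3
grasp_force: 0.0
```

Run:
```python
from workcell import get_image
from h import *
p=get_image("scene")["pixels"]
cv2.imwrite("pics/s3.png",cv2.resize(p[170:280,220:350],None,fx=5,fy=5,interpolation=cv2.INTER_CUBIC)[:,:,::-1])
h=cv2.cvtColor(p,cv2.COLOR_RGB2HSV);m=((h[...,0]<8)|(h[...,0]>172))&(h[...,1]>120)&(h[...,2]>150)
ys,xs=np.nonzero(m[225:250,300:325]);print(xs.mean()+300,ys.mean()+225)
```

```text
312.6060606060606 235.33333333333334
```

View pics/s3.png

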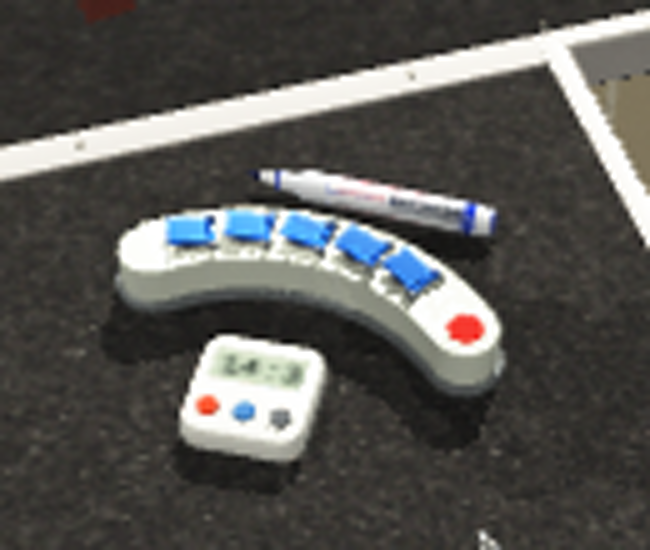

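Run:
```python
from workcell import get_image
from h import *
g=get_image("scene");h=cv2.cvtColor(g["pixels"],cv2.COLOR_RGB2HSV)
m=((h[...,0]>98)&(h[...,0]<125)&(h[...,1]>110)).astype(np.uint8);m[:208]=0;m[232:]=0;m[:,:250]=0;m[:,310:]=0
k,l,s,c=cv2.connectedComponentsWithStats(m)
print([(c[i].round(1).tolist(),int(s[i,4])) for i in range(1,k) if s[i,4]>10])
for th in(0,.13,.26,.4):
    o=[]
    for i in range(5):
        a=-2.163+(35+31*i)/130;H=np.array([517+130*np.cos(a),315+130*np.sin(a)]);t=np.array([-np.sin(a),np.cos(a)])
        P=np.r_[H+t*(12*np.cos(th)-1.5*np.sin(th)),33.5+12*np.sin(th)+1.5*np.cos(th)];o.append(proj(g,P)[0].round(1).tolist())
    print(th,o)
```

```text
[([269.5, 214.8], 44), ([280.8, 215.9], 44), ([257.8, 216.0], 43), ([291.8, 218.8], 47), ([301.6, 223.8], 51)]
0 [[301.3, 223.3], [291.6, 218.4], [280.7, 215.5], [269.2, 214.5], [257.6, 215.6]]
0.13 [[301.4, 222.9], [291.7, 218.1], [280.8, 215.1], [269.3, 214.1], [257.6, 215.2]]
0.26 [[301.5, 222.7], [291.8, 217.8], [281.0, 214.8], [269.5, 213.8], [257.8, 214.8]]
0.4 [[301.7, 222.4], [292.0, 217.5], [281.2, 214.5], [269.7, 213.4], [258.0, 214.4]]
```

The centroids match the shut pose, the carrier has not moved, and the arm is clear, so I'm handing in.

```bash
python3 -c "
from workcell import ctrl
print(ctrl.close_job())"
```

```text
the job is handed in; nothing more can be done
None
```

I folded all five covers shut in one low sweep from the red dot, and the job is handed in. In the last picture they lie flat, and neither the carrier nor the timer and marker beside it had visibly moved; I didn't check the other bystanders.

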